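# Make up the bookbinder's finishing tray

### The job

Make up the finishing tray for the next book: lay the red-handled roll, the blue-handled stamp and the green-handled awl each on the felt rest of its own colour, and draw the bottom brass plate out of the magazine and lay it on the white rest. Each should lie flat, lengthways and in the middle of its rest (either end first); leave the two tools with bare wooden handles where they are.

Things in the scene. Friction and masses are not known exactly. Their poses are not given: they have to be found in the camera images.
- plate: Brass plate 100 mm long (x), 34 wide (y), 8 thick, 230 g, under three like it in a fixed blue magazine (110 x 45, 60 high). Its -x end, nearest the robot, sticks 36 out of the foot slot, underside 22 above the bench, nothing below it. Pinch that across; draw 65 along its -x to clear the magazine: the others drop and stay. Origin: centre of underside, z up.
- roll: Decorating roll: RED handle, brass wheel as head (29 mm diameter, upright). About 110 mm long, lying on the bench, 90 g; square handle 22 wide, 22 high, x = -55 to +17, to grip across. Origin on the underside at mid-length, under the handle; x along the tool towards the head, z up.
- stamp: Finishing stamp: BLUE handle, brass block as head (30 mm wide, 21 high). About 110 mm long, lying on the bench, 90 g; square handle 22 wide, 22 high, x = -55 to +17, to grip across. Origin on the underside at mid-length, under the handle; x along the tool towards the head, z up.
- awl: Awl: GREEN handle, thin steel point as head. About 110 mm long, lying on the bench, 90 g; square handle 22 wide, 22 high, x = -55 to +17, to grip across. Origin on the underside at mid-length, under the handle; x along the tool towards the head, z up.
- wood_roll: Look-alike that does not belong: roll with a brass wheel, handle of BARE pale wood. About 110 mm long, lying on the bench, 90 g; square handle 22 wide, 22 high, x = -55 to +17, to grip across. Origin on the underside at mid-length, under the handle; x along the tool towards the head, z up.
- wood_stamp: Look-alike that does not belong: stamp with a brass block, handle of BARE pale wood. About 110 mm long, lying on the bench, 90 g; square handle 22 wide, 22 high, x = -55 to +17, to grip across. Origin on the underside at mid-length, under the handle; x along the tool towards the head, z up.
- rest_white: White felt rest, 120 mm long (x), 46 wide (y), 6 thick, fixed in the low dark metal tray; origin at the centre of its underside, 5 above the bench (felt surface 11 above it); z up. The four rests lie side by side, 60 apart centre to centre, in any order, no partitions. The tray's rim stands 16 above the bench.
- rest_red: Red felt rest, 120 mm long (x), 46 wide (y), 6 thick, fixed in the low dark metal tray; origin at the centre of its underside, 5 above the bench (felt surface 11 above it); z up.
- rest_blue: Blue felt rest, 120 mm long (x), 46 wide (y), 6 thick, fixed in the low dark metal tray; origin at the centre of its underside, 5 above the bench (felt surface 11 above it); z up.
- rest_green: Green felt rest, 120 mm long (x), 46 wide (y), 6 thick, fixed in the low dark metal tray; origin at the centre of its underside, 5 above the bench (felt surface 11 above it); z up.
Not all that is in view belongs to the job. What is meant by the stamp is not black or pink, and is the larger of those in its own colour.

How it is judged:
At the end, for the whole second after the job is handed in: Plate on the white rest, roll on red, stamp on blue, awl on green: each within 15 mm along and 12 mm across of the middle, within 0.2 rad of lengthways, flat (0.15 rad, at most 4 mm off the felt), released and at rest; both bare-wood tools within 20 mm of their starts (x of plate in the frame of rest_white between -0.015 and 0.015 m and y of plate in the frame of rest_white between -0.012 and 0.012 m and z of plate in the frame of rest_white below 0.01 m and angle between the x axis of plate and the x axis of rest_white, either way round below 0.2 rad and angle between each of plate, roll, stamp, awl's own z axis and vertical below 0.15 rad and linear speed of each of plate, roll, stamp, awl, wood_roll, wood_stamp below 0.02 m/s and angular speed of each of plate, roll, stamp, awl below 0.2 rad/s and x of roll in the frame of rest_red between -0.015 and 0.015 m and y of roll in the frame of rest_red between -0.012 and 0.012 m and z of roll in the frame of rest_red below 0.01 m and angle between the x axis of roll and the x axis of rest_red, either way round below 0.2 rad and x of stamp in the frame of rest_blue between -0.015 and 0.015 m and y of stamp in the frame of rest_blue between -0.012 and 0.012 m and z of stamp in the frame of rest_blue below 0.01 m and angle between the x axis of stamp and the x axis of rest_blue, either way round below 0.2 rad and x of awl in the frame of rest_green between -0.015 and 0.015 m and y of awl in the frame of rest_green between -0.012 and 0.012 m and z of awl in the frame of rest_green below 0.01 m and angle between the x axis of awl and the x axis of rest_green, either way round below 0.2 rad and distance of each of wood_roll, wood_stamp from where it was at the start of the episode below 0.02 m); the robot touches nothing.
It fails at once if a bare-wood look-alike is moved more than 20 mm (distance of any of wood_roll, wood_stamp from where it was at the start of the episode above 0.02 m).
It also fails if it takes over 106 s, if anything falls off the work surface, if the arm or the gripper's body presses on something with over 40 N, if the wrist force passes 120 N, or if a joint passes its speed limit or range.

### The arm

A 7-joint arm with a two-finger parallel gripper is mounted at the origin on the work surface. World frame = base frame: x ahead of the robot, y to its left, z up, the work surface at z = 0. Lengths are in m, angles in rad, forces in N, time in s.
With the tool pointing down it reaches from about 0.35 to 0.9 m from the base axis. Payload 19.9 kg.
Tool frame: the origin (TCP) lies on the centre line of the jaws, within the pads' length; the fingertips stand 11 mm ahead of it and the grasp point (between the pads) lies 8 mm behind it; z points along the fingers, y is the line along which they close (so a half turn about z gives the same grasp; the last joint's range is limited). The gripper opens to 94 mm and grips with 3 to 60 N. Pads are 16 mm wide; open, the fingers measure 119 mm over their backs; the gripper's body (75 mm by 177 mm) begins 78 mm behind the grasp point.
Start: joints at [1.121, 0.417, -0.01, 1.614, 0.005, 1.111, -0.053], TCP at [0.248, -0.573, 0.216] pointing down, gripper open.
Joint ranges: [-2.81, 2.81], [-0.39, 2.02], [-1.27, 1.25], [0.06, 2.57], [-1.19, 4.33], [0.19, 2], [-2.82, 2.82]. Speed limits (rad/s): [1.89, 1.89, 2.39, 2.39, 3.01, 3.01, 3.01].

### API

Orientations are given as [roll, pitch, yaw] about the fixed x, y, z axes, in that order (R = Rz(yaw) Ry(pitch) Rx(roll)).
In Python, from cell import env gives the robot as it stands. The module is installed in compiled form; this text tells all that it offers.
- The arm moves only by the tool servo_tool, never from a script. Its argument "motion" is a list of rows, each a list of 3 entries, a list of its own where there are three numbers: the turn, a rotation vector about the world's x, y, z in degrees, then the shift along the world's x, y, z in m, then the opening in per cent of the stroke, from 0 (shut) to 100 (fully open). In form: [[[ax, ay, az], [dx, dy, dz], gripper], ...]. A call has 1 to 20 rows; each row is the pose to reach, as a shift and turn from the pose commanded when the call began; what a row does not reach only later rows make up. A row lasts 1/10 s, in which the tool goes at most 50 mm and 8.59 degrees, less where a joint would pass 70% of its speed; a pose out of reach is approached as far as the arm can. A call with a gripper value outside its range is refused whole. The fingers move at their own pace and stop on an object; the grip force is fixed at half the most. Time passes only in rows, so rows that repeat a pose let the fingers close. It gives the time, the measured TCP pose, the force, the opening and the grip force at its end, in the units of the state.
- env.state(): the state, without advancing time (a new reading comes with each control period).
- env.get_image(name): name is "side" or "top"; returns (picture, depth): 384x512x3 uint8, red, green, blue; 384x512 float32, m along the optical axis (not along the pixel's ray), 0 where there is no reading.
- env.get_calibration(name): a dict with "intrinsics" (3x3 intrinsics, pixels), "dist" ([k1, k2, p1, p2, k3] as OpenCV has them; the pictures are not rectified), "rvec" (rotation vector, rad) and "tvec" (3), from world to camera coordinates, as OpenCV has them. Camera axes: x right, y down, z forward; pixel columns grow to the right and rows downward; lengths in m; the calibration is good to about 2 mm. A picture is of the moment at which its call begins. get_calibration takes no time and is no camera call.
- env.finish_job(): hands the job in; it is judged then, once.
The state is a dict: "clock": time; "joint_positions": joint angles; "dq": joint speeds; "effort": joint torques, N m; "position": TCP position; "tool_rot": TCP orientation; "force": force on the tool from outside, world axes, zero at the start; "torque": the same for the moment, N m; "gripper_width": finger opening in m; "grip_force": force on a finger pad.
Only numpy, scipy, OpenCV 4.12 (cv2) and the standard library are available. Lean on these libraries where they do the work, as an engineer would, in place of code of your own. Each camera call takes 0.05 s, during which the arm holds its last target. There are 200 camera calls.

## Working session

There is one attempt and no reset: what is moved stays moved. The work goes in short steps, Python scripts to look and compute and a tool call to move; the robot and the scene stay as the last step left them, time stands still between calls to the robot, and variables do not carry over. Pictures are saved under pics/ and viewed, at most 14 in all, crops included, and the job is handed in when it is done.

Besides the shell and the picture viewer there is one more tool, called after ">>>" by a JSON object that holds its "api" and its "payload". servo_tool: Moves the arm, as the interface text tells. Its arguments: {"type":"object","properties":{"motion":{"type":"array"}},"required":["motion"]}

```bash
mkdir -p pics
cat > h.py <<'E'
import numpy as np, cv2
from cell import env
def snap(n,name):
    im,d=env.get_image(n); np.savez('pics/'+name+'.npz',im=im,d=d); cv2.imwrite('pics/'+name+'.png',im[:,:,::-1]); return im,d
def load(name):
    z=np.load('pics/'+name+'.npz'); return z['im'],z['d']
def cal(n):
    c=env.get_calibration(n); R=cv2.Rodrigues(np.array(c['rvec'],float))[0]
    return np.array(c['intrinsics'],float),np.array(c['dist'],float),R,np.array(c['tvec'],float).ravel()
def plane(n,px,z):
    K,D,R,t=cal(n); u=cv2.undistortPoints(np.array(px,float).reshape(-1,1,2),K,D)[:,0]
    r=np.c_[u,np.ones(len(u))]@R; o=-R.T@t
    return o+r*((z-o[2])/r[:,2])[:,None]
def cloud(n,d):
    K,D,R,t=cal(n); h,w=d.shape; g=np.stack(np.meshgrid(np.arange(w),np.arange(h)),-1).reshape(-1,1,2).astype(float)
    u=cv2.undistortPoints(g,K,D)[:,0]; p=np.c_[u,np.ones(len(u))]*d.reshape(-1,1)
    return ((p-t)@R).reshape(h,w,3)
E
python3 - <<'E'
from h import *
snap('top','t0');snap('side','s0')
s=env.state();print(s)
for n in('top','side'):
    K,D,R,t=cal(n);print(n,-R.T@t,R[2],K[0,0])
E
```

```text
{'clock': 0.1, 'joint_positions': array([ 1.12051429,  0.41790225, -0.0102836 ,  1.61410519,  0.0046898 ,
        1.11069361, -0.05300951]), 'dq': array([ 6.63414689e-07, -7.41702037e-04, -1.58346507e-03, -1.38110469e-03,
        6.21589186e-04, -1.04924128e-03, -3.09502744e-04]), 'effort': array([ 1.85467943e-03, -8.52579618e+01,  6.40294868e-01, -4.26682663e+01,
       -4.88596014e-02,  1.64386391e-02,  8.14122103e-07]), 'position': array([ 0.24828699, -0.57321472,  0.21589913]), 'tool_rot': array([-3.14051112e+00,  8.37704365e-05,  4.08758263e-01]), 'force': array([ 0.20416451,  0.95414749, -0.46282953]), 'torque': array([-0.06826567,  0.01908918,  0.0148635 ]), 'grip_force': 0.0, 'gripper_width': 0.09377651774784841}
top [0.36587976 0.01428158 1.21083835] [ 0.11751303 -0.0010577  -0.99307078] 466.15437419496106
side [0.17934704 0.6589537  0.77102051] [ 0.32325428 -0.6316116  -0.70467969] 360.8112238537406
```

View pics/t0.png

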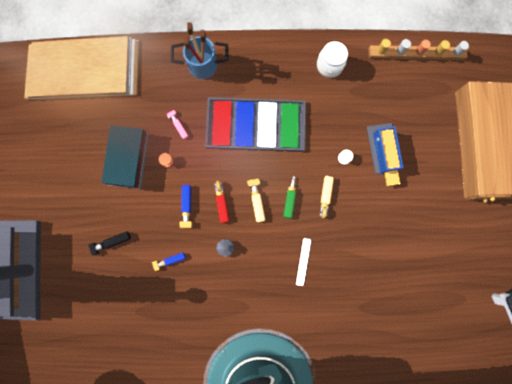

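View pics/s0.png

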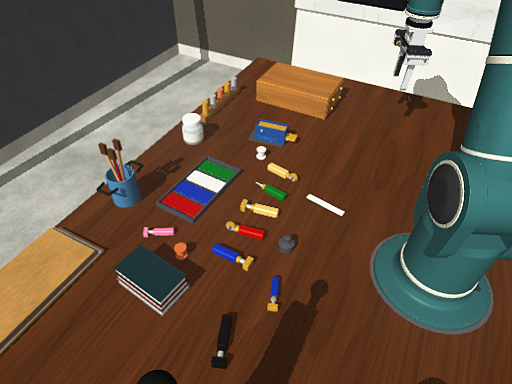

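Top view: red roll (222,203), big blue stamp (186,205), green awl (290,198), wood stamp (257,200), wood roll (327,197), tray (256,125) with order red, blue, white, green. The magazine is at (386,150) with the plate end at (393,178). The small blue (170,261), pink and black stamps are decoys.

```bash
cat > meas.py <<'E'
from h import *
H={'red':((0,8),(172,180)),'blue':((110,130),),'green':((50,80),),'brass':((12,35),)}
def mask(im,c,roi,smin=120,vmin=40):
    hsv=cv2.cvtColor(im,cv2.COLOR_RGB2HSV); m=np.zeros(im.shape[:2],bool)
    for a,b in H[c]: m|=(hsv[...,0]>=a)&(hsv[...,0]<=b)
    m&=(hsv[...,1]>smin)&(hsv[...,2]>vmin)
    r=np.zeros_like(m); x0,y0,x1,y1=roi; r[y0:y1,x0:x1]=1
    m&=r; n,l,s,_=cv2.connectedComponentsWithStats(m.astype(np.uint8))
    return l==1+np.argmax(s[1:,4])
def rect(n,m,z):
    v,u=np.nonzero(m); p=plane(n,np.c_[u,v],z)[:,:2]
    (c,s,a)=cv2.minAreaRect((p*1000).astype(np.float32))
    if s[0]<s[1]: s=s[::-1]; a+=90
    return np.array(c)/1000,s,(a+90)%180-90,p.mean(0)
E
python3 - <<'E'
from meas import *
im,d=load('t0'); C=cloud('top',d)
for nm,c,roi,z in [('roll','red',(205,175,240,230),.022),('stamp','blue',(170,178,205,240),.022),('awl','green',(278,170,305,225),.022),
  ('Rred','red',(205,95,235,155),.011),('Rblue','blue',(225,95,262,155),.011),('Rgreen','green',(270,95,310,155),.011),('mag','blue',(360,115,410,180),.06),('plate','brass',(380,168,405,190),.03)]:
    m=mask(im,c,roi); r=rect('top',m,z); q=C[m]; print(nm,m.sum(),np.round(r[0],4),np.round(r[1],1),round(r[2],1),'mean',np.round(r[3],4),'depth med',np.round(np.median(q,0),4), 'z pct',np.round(np.percentile(q[:,2],[10,90]),3))
# colours
hsv=cv2.cvtColor(im,cv2.COLOR_RGB2HSV)
print(hsv[180,394],hsv[150,390],hsv[125,267],hsv[202,258])
cv2.imwrite('pics/c0.png',cv2.resize(im[85:285,160:420,::-1],None,fx=3,fy=3,interpolation=cv2.INTER_CUBIC))
E
```

```text
roll 319 [0.4561 0.0873] [76.3 29.8] 8.9 mean [0.4554 0.0877] depth med [0.4548 0.0878 0.0196] z pct [-0.001  0.023]
stamp 254 [0.4848 0.1818] [67.4 23.3] -0.2 mean [0.4839 0.1812] depth med [0.4825 0.1808 0.0204] z pct [0.016 0.024]
awl 231 [ 0.4647 -0.0842] [69.7 21.8] -10.2 mean [ 0.4647 -0.0842] depth med [ 0.4646 -0.084   0.0207] z pct [0.017 0.023]
Rred 820 [0.6852 0.0882] [122.2  49.1] -2.9 mean [0.685  0.0883] depth med [0.6836 0.0872 0.0104] z pct [0.007 0.014]
Rblue 805 [0.6827 0.0275] [121.2  48.5] -2.9 mean [0.6825 0.0281] depth med [0.6827 0.0282 0.0103] z pct [0.006 0.013]
Rgreen 780 [ 0.6755 -0.0918] [120.3  45.3] -2.0 mean [ 0.6757 -0.0918] depth med [ 0.6755 -0.0918  0.0106] z pct [0.007 0.014]
mag 27 [ 0.5465 -0.3529] [46.4 11. ] -68.3 mean [ 0.5473 -0.3551] depth med [ 0.5476 -0.3603  0.0571] z pct [0.043 0.061]
plate 226 [ 0.5259 -0.3531] [42.7 38.1] -81.8 mean [ 0.5255 -0.3532] depth med [ 0.5262 -0.3535  0.0282] z pct [-0.001  0.032]
[ 25 122 252] [ 25 129 251] [  0   0 255] [ 28  38 255]
```

View pics/c0.png

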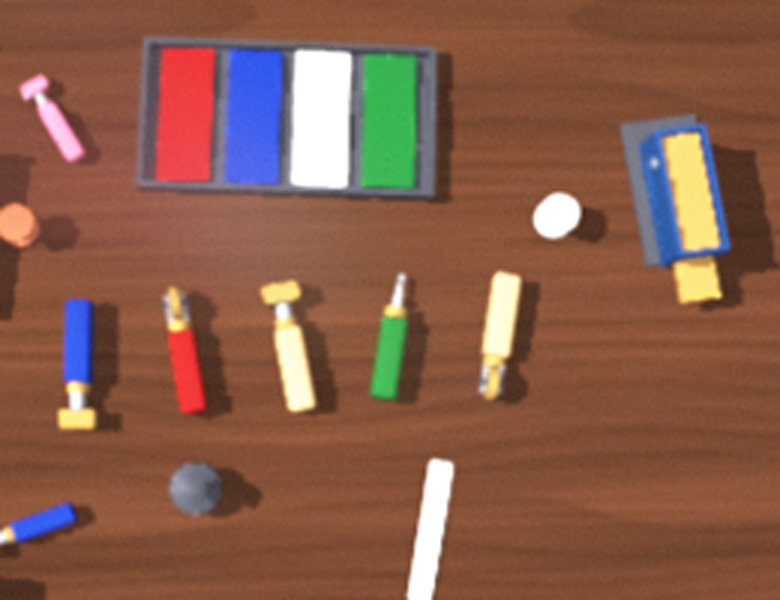

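Run:
```python
from meas import *
im,d=load('t0'); C=cloud('top',d); hsv=cv2.cvtColor(im,cv2.COLOR_RGB2HSV)
def out(nm,m,z):
    r=rect('top',m,z); print(nm,m.sum(),np.round(r[0],4),np.round(r[1],1),round(r[2],1),'mean',np.round(r[3],4))
def roi(x0,y0,x1,y1):
    m=np.zeros(d.shape,bool); m[y0:y1,x0:x1]=1; return m
Z=C[...,2]
h=hsv[...,0];s=hsv[...,1]
out('roll',mask(im,'red',(205,175,240,230),170)&(Z>.013),.022)
out('white',roi(250,98,282,152)&(s<30)&(hsv[...,2]>200),.011)
B=roi(355,110,415,195)
out('mag',B&(Z>.035),.06)
m=B&(h>12)&(h<35)&(s>80)
print(np.round(Z[170:188,388:402:3],3))
out('plate',m&(abs(Z-.030)<.006)&roi(380,165,410,190),.03)
for nm,b in [('wstamp',(245,188,270,225)),('wroll',(315,170,340,210))]: out(nm,roi(*b)&(h>15)&(h<35)&(s<100)&(hsv[...,2]>200),.022)
m=roi(170,215,200,232)&(h>15)&(h<35)&(s>80)&(Z>.012); out('stamphead',m,.021)
```

```text
roll 237 [0.4557 0.0884] [70.9 25. ] 9.3 mean [0.4559 0.0868]
white 846 [ 0.6781 -0.0311] [123.2  49. ] -3.1 mean [ 0.6779 -0.0311]
mag 866 [ 0.5921 -0.3202] [200.3 132. ] -0.7 mean [ 0.5974 -0.3406]
[[ 5.500e-02  3.900e-02  2.900e-02  1.400e-02 -3.000e-03]
 [ 2.600e-02  2.600e-02  2.700e-02  2.900e-02 -2.000e-03]
 [ 3.000e-02  2.900e-02  3.000e-02  2.900e-02  0.000e+00]
 [ 2.800e-02  3.000e-02  3.200e-02  2.800e-02  0.000e+00]
 [ 2.600e-02  3.000e-02  2.900e-02  2.900e-02 -3.000e-03]
 [ 2.900e-02  2.800e-02  2.700e-02  3.100e-02  4.000e-03]
 [ 3.500e-02  2.800e-02  2.900e-02  3.000e-02 -0.000e+00]
 [ 3.000e-02  2.900e-02  2.800e-02  3.000e-02 -5.000e-03]
 [ 3.200e-02  2.800e-02  3.300e-02  2.900e-02  1.000e-03]
 [ 2.800e-02  2.900e-02  2.700e-02  2.700e-02 -2.000e-03]
 [ 3.000e-02  2.800e-02  2.700e-02  2.700e-02 -2.000e-03]
 [ 3.000e-02  2.800e-02  2.800e-02  3.000e-02  1.000e-03]
 [ 1.211e+00  3.000e-02  3.100e-02  2.500e-02 -1.000e-03]
 [ 2.800e-02  2.800e-02  2.800e-02  3.000e-02 -0.000e+00]
 [ 3.100e-02  2.600e-02  2.900e-02  2.000e-03 -5.000e-03]
 [ 2.700e-02  1.000e-03 -3.000e-03 -0.000e+00  4.000e-03]
 [ 0.000e+00 -2.000e-03 -1.000e-03  1.000e-03  3.000e-03]
 [-5.000e-03 -3.000e-03  1.000e-03  2.000e-03 -1.000e-03]]
plate 177 [ 0.5276 -0.3531] [36.4 33.8] 8.3 mean [ 0.5274 -0.3533]
wstamp 228 [ 0.4628 -0.0017] [81.  20.6] 9.5 mean [ 0.4588 -0.0023]
wroll 238 [ 0.492  -0.1803] [87.2 21.7] -10.8 mean [ 0.4979 -0.1813]
stamphead 76 [0.4257 0.1821] [30.7 28.4] -0.8 mean [0.4178 0.1821]
```

The top crop confirms head directions: stamp head toward the robot, roll and awl heads away. The plate end is at (0.5275,-0.353), 36x34 as it must be, at 8.3°. I'll do the plate first.

>>> {"api": "servo_tool", "payload": {"motion": [[[0, 0, -5], [0.04, 0.03, 0], 60], [[0, 0, -10], [0.08, 0.06, 0], 60], [[0, 0, -15.1], [0.12, 0.093, 0], 60], [[0, 0, -15.1], [0.16, 0.124, 0], 60], [[0, 0, -15.1], [0.2, 0.155, 0], 60], [[0, 0, -15.1], [0.24, 0.186, -0.03], 60], [[0, 0, -15.1], [0.27, 0.21, -0.06], 60], [[0, 0, -15.1], [0.283, 0.2205, -0.09], 60], [[0, 0, -15.1], [0.283, 0.2205, -0.11], 60], [[0, 0, -15.1], [0.283, 0.2205, -0.11], 60], [[0, 0, -15.1], [0.283, 0.2205, -0.11], 60], [[0, 0, -15.1], [0.283, 0.2205, -0.11], 60]]}}

```text
clock: 1.3
position: [0.5315, -0.3541, 0.108]
tool_rot: [3.14, -0.001, 0.144]
force: [-0.3, -0.2, 0.7]
gripper_width: 0.0566
grip_force: 0.0
```

Run:
```python
from h import *
im,d=snap('side','s1'); a=im[70:230,190:350]
cv2.imwrite('pics/s1c.png',cv2.resize(a[:,:,::-1],None,fx=3.5,fy=3.5,interpolation=cv2.INTER_CUBIC))
s=env.state();print(s['position'],s['tool_rot'],s['gripper_width'])
```

```text
[ 0.53157181 -0.35402948  0.10802892] [ 3.14012678e+00 -1.42560013e-03  1.44136747e-01] 0.05653807213041415
```

View pics/s1c.png

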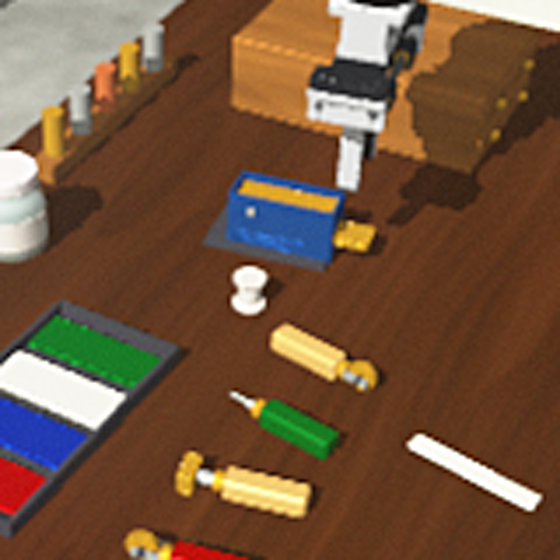

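The picture shows the fingers at crop (348,165), above the plate end at (355,235), with nothing in the way. Descend, grip, and draw out.

>>> {"api": "servo_tool", "payload": {"motion": [[[0, 0, 0], [0, 0.001, -0.03], 60], [[0, 0, 0], [0, 0.001, -0.055], 60], [[0, 0, 0], [0, 0.001, -0.074], 60], [[0, 0, 0], [0, 0.001, -0.074], 60], [[0, 0, 0], [0, 0.001, -0.074], 0], [[0, 0, 0], [0, 0.001, -0.074], 0], [[0, 0, 0], [0, 0.001, -0.074], 0], [[0, 0, 0], [0, 0.001, -0.074], 0], [[0, 0, 0], [0, 0.001, -0.074], 0], [[0, 0, 0], [0, 0.001, -0.074], 0], [[0, 0, 0], [0, 0.001, -0.074], 0]]}}

```text
clock: 2.45
position: [0.532, -0.3527, 0.0337]
tool_rot: [3.14, -0.001, 0.145]
force: [-1.7, -0.7, 8.2]
gripper_width: 0.0336
grip_force: 30.0
```

>>> {"api": "servo_tool", "payload": {"motion": [[[0, 0, 0], [-0.01, -0.0015, 0], 0], [[0, 0, 0], [-0.02, -0.003, 0], 0], [[0, 0, 0], [-0.03, -0.0044, 0], 0], [[0, 0, 0], [-0.04, -0.0058, 0], 0], [[0, 0, 0], [-0.05, -0.0073, 0], 0], [[0, 0, 0], [-0.06, -0.0088, 0], 0], [[0, 0, 0], [-0.07, -0.0102, 0], 0], [[0, 0, 0], [-0.08, -0.0117, 0], 0], [[0, 0, 0], [-0.085, -0.0124, 0], 0], [[0, 0, 0], [-0.085, -0.0124, 0.0], 0], [[0, 0, 0], [-0.085, -0.0124, 0.02], 0], [[0, 0, 0], [-0.085, -0.0124, 0.05], 0], [[0, 0, 0], [-0.085, -0.0124, 0.08], 0], [[0, 0, 0], [-0.085, -0.0124, 0.08], 0]]}}

```text
clock: 3.85
position: [0.4484, -0.3654, 0.1161]
tool_rot: [3.138, -0.004, 0.146]
force: [0.2, 0.1, -3.4]
gripper_width: 0.0336
grip_force: 29.9
```

Run:
```python
from h import *
im,d=snap('side','s2'); a=im[70:230,190:350]
cv2.imwrite('pics/s2c.png',cv2.resize(a[:,:,::-1],None,fx=3.5,fy=3.5,interpolation=cv2.INTER_CUBIC))
im,d=snap('top','t2');C=cloud('top',d);hsv=cv2.cvtColor(im,cv2.COLOR_RGB2HSV)
Z=C[...,2];m=(hsv[...,0]>15)&(hsv[...,0]<35)&(hsv[...,1]>80)&(Z>.09)&(Z<.14)&(np.hypot(C[...,0]-.47,C[...,1]+.36)<.1)
print(m.sum(),np.round(C[m][::12],3)); v,u=np.nonzero(m);print(u.min(),u.max(),v.min(),v.max())
```

```text
227 [[ 0.525 -0.356  0.11 ]
 [ 0.522 -0.352  0.109]
 [ 0.52  -0.346  0.11 ]
 [ 0.518 -0.339  0.108]
 [ 0.517 -0.37   0.107]
 [ 0.515 -0.361  0.11 ]
 [ 0.513 -0.356  0.109]
 [ 0.51  -0.351  0.109]
 [ 0.508 -0.347  0.106]
 [ 0.505 -0.34   0.11 ]
 [ 0.505 -0.371  0.107]
 [ 0.502 -0.365  0.11 ]
 [ 0.5   -0.358  0.109]
 [ 0.498 -0.352  0.11 ]
 [ 0.495 -0.347  0.11 ]
 [ 0.493 -0.342  0.111]
 [ 0.492 -0.371  0.112]
 [ 0.49  -0.367  0.11 ]
 [ 0.485 -0.346  0.112]]
395 410 174 192
```

View pics/s2c.png

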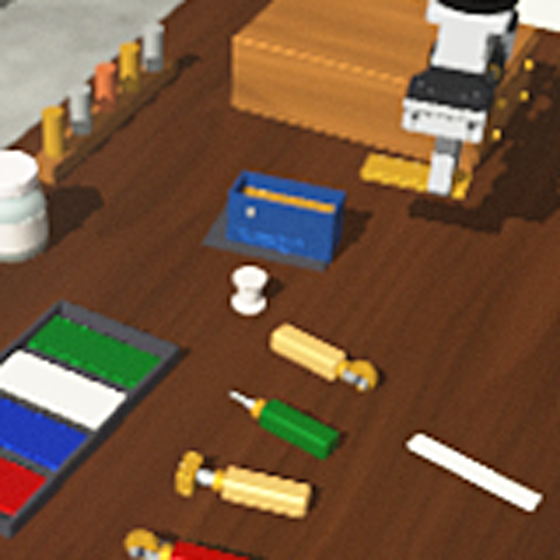

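The plate is out and level (top z≈0.110, far end x≈0.525, so its centre is 28 mm ahead of the TCP). Carry it to the white rest.

>>> {"api": "servo_tool", "payload": {"motion": [[[0, 0, 0], [0.01, 0.03, 0.01], 0], [[0, 0, -2], [0.03, 0.06, 0.01], 0], [[0, 0, -4], [0.05, 0.095, 0.01], 0], [[0, 0, -6], [0.07, 0.13, 0.01], 0], [[0, 0, -8], [0.09, 0.165, 0.01], 0], [[0, 0, -10], [0.11, 0.2, 0.01], 0], [[0, 0, -11.5], [0.13, 0.235, 0.01], 0], [[0, 0, -11.5], [0.155, 0.27, 0.01], 0], [[0, 0, -11.5], [0.18, 0.305, 0], 0], [[0, 0, -11.5], [0.195, 0.325, -0.02], 0], [[0, 0, -11.5], [0.203, 0.334, -0.04], 0], [[0, 0, -11.5], [0.203, 0.334, -0.06], 0], [[0, 0, -11.5], [0.203, 0.334, -0.06], 0], [[0, 0, -11.5], [0.203, 0.334, -0.06], 0], [[0, 0, -11.5], [0.203, 0.334, -0.06], 0]]}}

```text
clock: 5.45
position: [0.6497, -0.0307, 0.0531]
tool_rot: [-3.142, -0.001, -0.056]
force: [0.3, -0.9, -2.2]
gripper_width: 0.0331
grip_force: 29.9
```

Run:
```python
from h import *
im,d=snap('side','s3'); a=im[130:250,130:290]
cv2.imwrite('pics/s3c.png',cv2.resize(a[:,:,::-1],None,fx=4,fy=4,interpolation=cv2.INTER_CUBIC))
s=env.state();print(s['position'],s['tool_rot'],s['gripper_width'])
```

```text
[ 0.64984767 -0.03075177  0.05340614] [-3.14153732e+00 -1.20631151e-03 -5.59974515e-02] 0.03375646065375687
```

View pics/s3c.png

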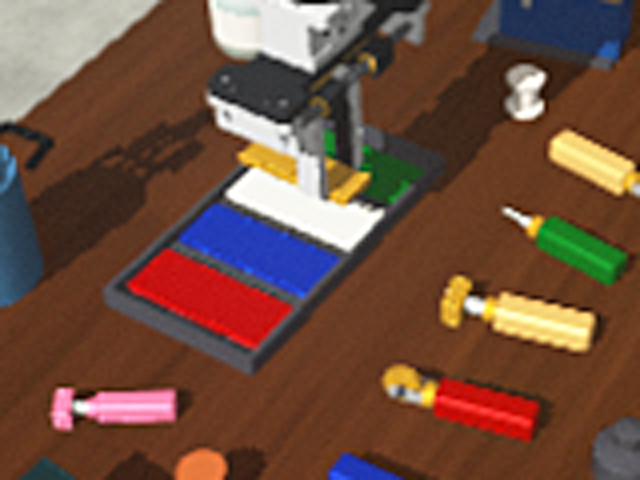

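The plate hangs level over the white rest (crop 305,170). Lower to TCP 0.0235, release, lift.

>>> {"api": "servo_tool", "payload": {"motion": [[[0, 0, 0], [0.0005, 0, -0.015], 0], [[0, 0, 0], [0.0005, 0, -0.025], 0], [[0, 0, 0], [0.0005, 0, -0.0295], 0], [[0, 0, 0], [0.0005, 0, -0.0295], 0], [[0, 0, 0], [0.0005, 0, -0.0295], 0], [[0, 0, 0], [0.0005, 0, -0.0295], 55], [[0, 0, 0], [0.0005, 0, -0.0295], 55], [[0, 0, 0], [0.0005, 0, -0.0295], 55], [[0, 0, 0], [0.0005, 0, -0.0295], 55], [[0, 0, 0], [0.0005, 0, -0.0295], 55], [[0, 0, 0], [0.0005, 0, 0], 50], [[0, 0, 0], [0.0005, 0, 0.04], 50], [[0, 0, 0], [0.0005, 0, 0.06], 50], [[0, 0, 0], [0.0005, 0, 0.06], 50]]}}

```text
clock: 6.9
position: [0.6516, -0.0304, 0.1158]
tool_rot: [-3.141, -0.005, -0.055]
force: [0.1, 1.2, -0.0]
gripper_width: 0.0469
grip_force: 0.0
```

>>> {"api": "servo_tool", "payload": {"motion": [[[0, 0, -2], [-0.035, -0.01, 0], 50], [[0, 0, -4], [-0.075, -0.025, 0], 50], [[0, 0, -7], [-0.115, -0.04, 0], 50], [[0, 0, -7], [-0.15, -0.05, -0.01], 50], [[0, 0, -7], [-0.167, -0.057, -0.03], 50], [[0, 0, -7], [-0.167, -0.057, -0.05], 50], [[0, 0, -7], [-0.167, -0.057, -0.05], 50], [[0, 0, -7], [-0.167, -0.057, -0.05], 50], [[0, 0, -7], [-0.167, -0.057, -0.05], 50]]}}

```text
clock: 7.8
position: [0.4836, -0.0872, 0.063]
tool_rot: [-3.141, -0.001, -0.177]
force: [-0.1, -0.0, 0.7]
gripper_width: 0.047
grip_force: 0.0
```

Run:
```python
from h import *
im,d=snap('side','s4'); a=im[130:290,150:350]
cv2.imwrite('pics/s4c.png',cv2.resize(a[:,:,::-1],None,fx=3.5,fy=3.5,interpolation=cv2.INTER_CUBIC))
s=env.state();print(s['position'],s['tool_rot'],s['gripper_width'])
```

```text
[ 0.48361704 -0.0872371   0.06308417] [-3.14142840e+00 -9.52257426e-04 -1.77245972e-01] 0.046741836063136075
```

View pics/s4c.png

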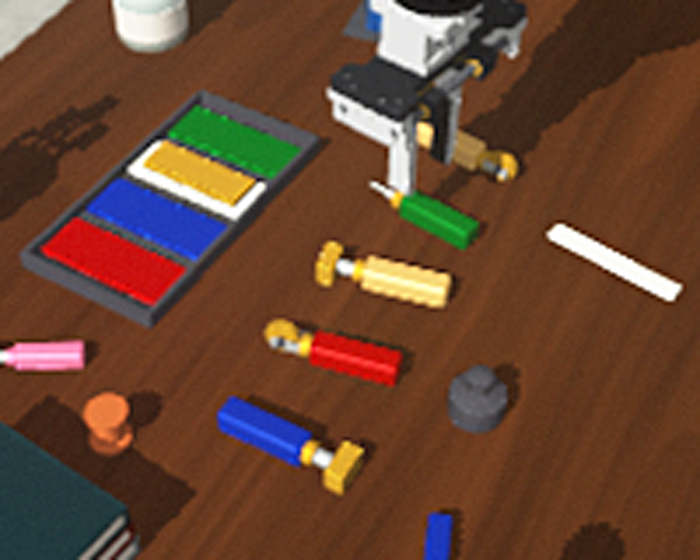

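The plate lies centred on white (crop 200,175), and the fingers straddle the awl (crop 420,200). Grip and lift it.

>>> {"api": "servo_tool", "payload": {"motion": [[[0, 0, 0], [0, 0, -0.025], 50], [[0, 0, 0], [0, 0, -0.047], 50], [[0, 0, 0], [0, 0, -0.047], 50], [[0, 0, 0], [0, 0, -0.047], 0], [[0, 0, 0], [0, 0, -0.047], 0], [[0, 0, 0], [0, 0, -0.047], 0], [[0, 0, 0], [0, 0, -0.047], 0], [[0, 0, 0], [0, 0, -0.047], 0], [[0, 0, 0], [0, 0, -0.047], 0], [[0, 0, 0], [0, 0, -0.047], 0], [[0, 0, 0], [0, 0, -0.02], 0], [[0, 0, 0], [0, 0, 0.02], 0], [[0, 0, 0], [0, 0, 0.02], 0], [[0, 0, 0], [0, 0, 0.02], 0]]}}

```text
clock: 9.25
position: [0.4834, -0.0875, 0.0832]
tool_rot: [-3.141, -0.002, -0.178]
force: [-0.9, -0.1, -1.8]
gripper_width: 0.0214
grip_force: 30.0
```

>>> {"api": "servo_tool", "payload": {"motion": [[[0, 0, 2], [0.04, -0.001, 0], 0], [[0, 0, 4], [0.08, -0.002, 0], 0], [[0, 0, 7.1], [0.12, -0.003, 0], 0], [[0, 0, 7.1], [0.16, -0.004, 0], 0], [[0, 0, 7.1], [0.192, -0.0043, -0.01], 0], [[0, 0, 7.1], [0.192, -0.0043, -0.03], 0], [[0, 0, 7.1], [0.192, -0.0043, -0.045], 0], [[0, 0, 7.1], [0.192, -0.0043, -0.055], 0], [[0, 0, 7.1], [0.192, -0.0043, -0.055], 0], [[0, 0, 7.1], [0.192, -0.0043, -0.055], 0], [[0, 0, 7.1], [0.192, -0.0043, -0.055], 45], [[0, 0, 7.1], [0.192, -0.0043, -0.055], 45], [[0, 0, 7.1], [0.192, -0.0043, -0.055], 45], [[0, 0, 7.1], [0.192, -0.0043, -0.055], 45], [[0, 0, 7.1], [0.192, -0.0043, -0.02], 45], [[0, 0, 7.1], [0.192, -0.0043, 0.03], 45], [[0, 0, 7.1], [0.192, -0.0043, 0.03], 45], [[0, 0, 7.1], [0.192, -0.0043, 0.03], 45]]}}

```text
clock: 11.05
position: [0.6756, -0.0918, 0.1137]
tool_rot: [3.141, -0.002, -0.054]
force: [0.3, 0.0, -0.1]
gripper_width: 0.0421
grip_force: 0.0
```

>>> {"api": "servo_tool", "payload": {"motion": [[[0, 0, 4], [-0.02, 0.03, 0], 50], [[0, 0, 8], [-0.05, 0.06, 0], 50], [[0, 0, 12.4], [-0.08, 0.09, 0], 50], [[0, 0, 12.4], [-0.11, 0.12, 0], 50], [[0, 0, 12.4], [-0.14, 0.145, 0], 50], [[0, 0, 12.4], [-0.175, 0.17, 0], 50], [[0, 0, 12.4], [-0.201, 0.183, -0.02], 50], [[0, 0, 12.4], [-0.201, 0.183, -0.045], 50], [[0, 0, 12.4], [-0.201, 0.183, -0.05], 50], [[0, 0, 12.4], [-0.201, 0.183, -0.05], 50], [[0, 0, 12.4], [-0.201, 0.183, -0.05], 50]]}}

```text
clock: 12.15
position: [0.4745, 0.0911, 0.0628]
tool_rot: [-3.141, -0.0, 0.162]
force: [-0.1, -1.3, 0.4]
gripper_width: 0.047
grip_force: 0.0
```

Run:
```python
from h import *
im,d=snap('side','s5'); a=im[130:290,150:350]
cv2.imwrite('pics/s5c.png',cv2.resize(a[:,:,::-1],None,fx=3.5,fy=3.5,interpolation=cv2.INTER_CUBIC))
s=env.state();print(s['position'],s['tool_rot'],s['gripper_width'])
```

```text
[0.47465132 0.09107153 0.06297981] [-3.14149357e+00 -6.41469211e-04  1.61953081e-01] 0.04681208969120414
```

View pics/s5c.png

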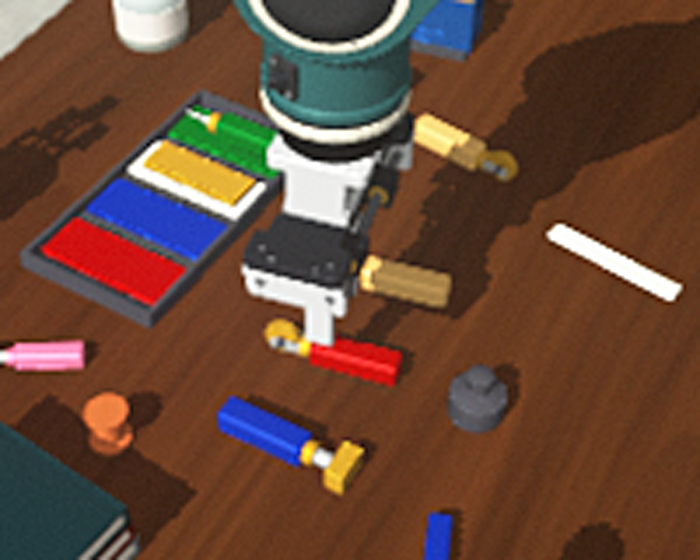

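The awl lies on green, and the fingers are over the front of the roll's handle (crop 325,340). Grip and lift the roll.

>>> {"api": "servo_tool", "payload": {"motion": [[[0, 0, 0], [0, 0, -0.025], 50], [[0, 0, 0], [0, 0, -0.047], 50], [[0, 0, 0], [0, 0, -0.047], 50], [[0, 0, 0], [0, 0, -0.047], 0], [[0, 0, 0], [0, 0, -0.047], 0], [[0, 0, 0], [0, 0, -0.047], 0], [[0, 0, 0], [0, 0, -0.047], 0], [[0, 0, 0], [0, 0, -0.047], 0], [[0, 0, 0], [0, 0, -0.047], 0], [[0, 0, 0], [0, 0, -0.047], 0], [[0, 0, 0], [0, 0, -0.02], 0], [[0, 0, 0], [0, 0, 0.03], 0], [[0, 0, 0], [0, 0, 0.03], 0], [[0, 0, 0], [0, 0, 0.03], 0]]}}

```text
clock: 13.6
position: [0.4746, 0.0913, 0.0936]
tool_rot: [3.142, -0.003, 0.163]
force: [-0.1, -0.4, -1.9]
gripper_width: 0.0214
grip_force: 30.0
```

>>> {"api": "servo_tool", "payload": {"motion": [[[0, 0, -4], [0.04, -0.001, 0], 0], [[0, 0, -8], [0.08, -0.002, 0], 0], [[0, 0, -12.4], [0.12, -0.003, 0], 0], [[0, 0, -12.4], [0.16, -0.003, 0], 0], [[0, 0, -12.4], [0.2, -0.003, -0.01], 0], [[0, 0, -12.4], [0.2105, -0.003, -0.03], 0], [[0, 0, -12.4], [0.2105, -0.003, -0.05], 0], [[0, 0, -12.4], [0.2105, -0.003, -0.06], 0], [[0, 0, -12.4], [0.2105, -0.003, -0.0655], 0], [[0, 0, -12.4], [0.2105, -0.003, -0.0655], 0], [[0, 0, -12.4], [0.2105, -0.003, -0.0655], 0], [[0, 0, -12.4], [0.2105, -0.003, -0.0655], 45], [[0, 0, -12.4], [0.2105, -0.003, -0.0655], 45], [[0, 0, -12.4], [0.2105, -0.003, -0.0655], 45], [[0, 0, -12.4], [0.2105, -0.003, -0.0655], 45], [[0, 0, -12.4], [0.2105, -0.003, -0.03], 45], [[0, 0, -12.4], [0.2105, -0.003, 0.02], 45], [[0, 0, -12.4], [0.2105, -0.003, 0.02], 45], [[0, 0, -12.4], [0.2105, -0.003, 0.02], 45]]}}

```text
clock: 15.5
position: [0.6851, 0.0884, 0.1137]
tool_rot: [-3.141, -0.002, -0.054]
force: [-0.2, -0.0, -0.5]
gripper_width: 0.0424
grip_force: 0.0
```

>>> {"api": "servo_tool", "payload": {"motion": [[[0, 0, 1], [-0.03, 0.02, 0], 50], [[0, 0, 2], [-0.07, 0.035, 0], 50], [[0, 0, 3], [-0.11, 0.05, 0], 50], [[0, 0, 3], [-0.15, 0.065, 0], 50], [[0, 0, 3], [-0.185, 0.08, 0], 50], [[0, 0, 3], [-0.21, 0.09, -0.01], 50], [[0, 0, 3], [-0.2195, 0.093, -0.03], 50], [[0, 0, 3], [-0.2195, 0.093, -0.05], 50], [[0, 0, 3], [-0.2195, 0.093, -0.05], 50], [[0, 0, 3], [-0.2195, 0.093, -0.05], 50]]}}

```text
clock: 16.5
position: [0.4647, 0.1811, 0.0621]
tool_rot: [3.141, 0.001, -0.001]
force: [0.5, -0.2, 1.5]
gripper_width: 0.0471
grip_force: 0.0
```

Run:
```python
from h import *
im,d=snap('side','s6'); a=im[130:290,150:350]
cv2.imwrite('pics/s6c.png',cv2.resize(a[:,:,::-1],None,fx=3.5,fy=3.5,interpolation=cv2.INTER_CUBIC))
s=env.state();print(s['position'],s['tool_rot'],s['gripper_width'])
```

```text
[0.46510496 0.18126497 0.06263455] [-3.14153264e+00  3.76727646e-04 -1.60740941e-03] 0.04729091105141519
```

View pics/s6c.png

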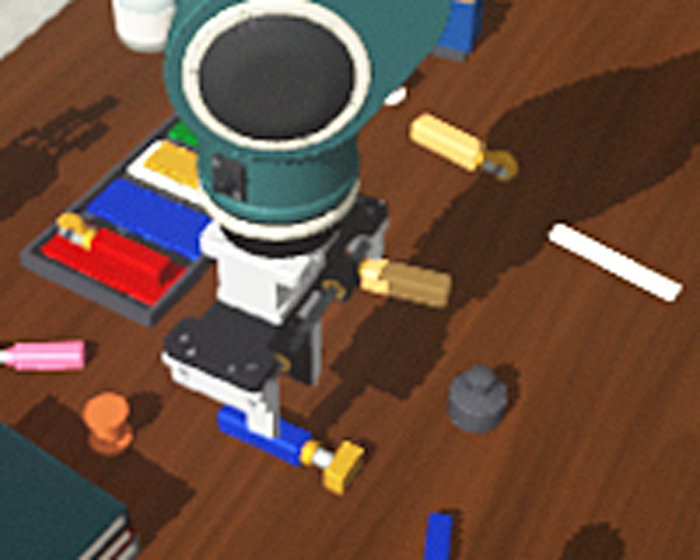

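The roll lies on red, and the fingers straddle the large blue stamp (crop 265,430). Grip and lift it.

>>> {"api": "servo_tool", "payload": {"motion": [[[0, 0, 0], [0, 0, -0.025], 50], [[0, 0, 0], [0, 0, -0.047], 50], [[0, 0, 0], [0, 0, -0.047], 50], [[0, 0, 0], [0, 0, -0.047], 0], [[0, 0, 0], [0, 0, -0.047], 0], [[0, 0, 0], [0, 0, -0.047], 0], [[0, 0, 0], [0, 0, -0.047], 0], [[0, 0, 0], [0, 0, -0.047], 0], [[0, 0, 0], [0, 0, -0.047], 0], [[0, 0, 0], [0, 0, -0.047], 0], [[0, 0, 0], [0, 0, -0.02], 0], [[0, 0, 0], [0, 0, 0.03], 0], [[0, 0, 0], [0, 0, 0.04], 0], [[0, 0, 0], [0, 0, 0.04], 0]]}}

```text
clock: 17.95
position: [0.4661, 0.1816, 0.1044]
tool_rot: [-3.14, -0.004, -0.002]
force: [0.5, -0.5, -1.7]
gripper_width: 0.0216
grip_force: 30.0
```

>>> {"api": "servo_tool", "payload": {"motion": [[[0, 0, -1], [0.03, -0.02, 0], 0], [[0, 0, -2], [0.06, -0.045, 0], 0], [[0, 0, -3], [0.09, -0.07, 0], 0], [[0, 0, -3], [0.125, -0.095, 0], 0], [[0, 0, -3], [0.16, -0.12, 0], 0], [[0, 0, -3], [0.195, -0.14, 0], 0], [[0, 0, -3], [0.2165, -0.153, 0], 0], [[0, 0, -3], [0.2165, -0.153, -0.02], 0], [[0, 0, -3], [0.2165, -0.153, -0.045], 0], [[0, 0, -3], [0.2165, -0.153, -0.065], 0], [[0, 0, -3], [0.2165, -0.153, -0.0755], 0], [[0, 0, -3], [0.2165, -0.153, -0.0755], 0], [[0, 0, -3], [0.2165, -0.153, -0.0755], 0], [[0, 0, -3], [0.2165, -0.153, -0.0755], 40], [[0, 0, -3], [0.2165, -0.153, -0.0755], 40], [[0, 0, -3], [0.2165, -0.153, -0.0755], 40], [[0, 0, -3], [0.2165, -0.153, -0.0755], 40], [[0, 0, -3], [0.2165, -0.153, -0.03], 40], [[0, 0, -3], [0.2165, -0.153, 0.015], 40], [[0, 0, -3], [0.2165, -0.153, 0.03], 40]]}}

```text
clock: 19.95
position: [0.6833, 0.0285, 0.1373]
tool_rot: [-3.141, -0.006, -0.054]
force: [-0.1, 0.1, 0.5]
gripper_width: 0.0373
grip_force: 0.0
```

>>> {"api": "servo_tool", "payload": {"motion": [[[0, 0, 0], [-0.04, -0.02, 0.03], 40], [[0, 0, 0], [-0.08, -0.05, 0.06], 40], [[0, 0, 0], [-0.12, -0.09, 0.08], 40], [[0, 0, 0], [-0.15, -0.13, 0.1], 40], [[0, 0, 0], [-0.18, -0.17, 0.1], 40], [[0, 0, 0], [-0.2, -0.21, 0.1], 40], [[0, 0, 0], [-0.22, -0.25, 0.1], 40], [[0, 0, 0], [-0.24, -0.29, 0.1], 40], [[0, 0, 0], [-0.24, -0.33, 0.1], 40], [[0, 0, 0], [-0.24, -0.37, 0.1], 40], [[0, 0, 0], [-0.24, -0.4, 0.1], 40], [[0, 0, 0], [-0.24, -0.4, 0.1], 40]]}}

```text
clock: 21.15
position: [0.44, -0.3756, 0.2319]
tool_rot: [3.141, 0.001, -0.058]
force: [-0.2, 0.3, -0.6]
gripper_width: 0.0377
grip_force: 0.0
```

Run:
```python
from meas import *
im,d=snap('top','t7'); C=cloud('top',d); Z=C[...,2]; hsv=cv2.cvtColor(im,cv2.COLOR_RGB2HSV)
rest={'red':(.685,.0883),'blue':(.682,.0283),'green':(.6756,-.0918),'white':(.6783,-.0314)}
for c,b in [('red',(205,95,235,155)),('blue',(225,95,262,155)),('green',(270,95,310,155))]:
    m=mask(im,c,b)&(Z>.024); r=rect('top',m,.033); e=r[0]-rest[c]; print(c,m.sum(),np.round(e,4),np.round(r[1],1),round(r[2],1),'z',np.median(Z[m]))
m=np.zeros_like(Z,bool); m[98:152,250:285]=1; m&=(hsv[...,1]>70)&(hsv[...,0]>12)&(hsv[...,0]<35); r=rect('top',m,.019); print('plate',np.round(r[0]-rest['white'],4),r[1:3],np.median(Z[m]))
a=im[85:285,160:420]; cv2.imwrite('pics/t7c.png',cv2.resize(a[:,:,::-1],None,fx=3,fy=3,interpolation=cv2.INTER_CUBIC))
```

```text
red 241 [-0.0046  0.0006] [101.7  30.7] 1.2 z 0.03203442304759577
blue 224 [ 0.0162 -0.0023] [70.3 21.9] -3.3 z 0.032420135874286216
green 232 [-0.0061  0.004 ] [101.7  40.7] -0.3 z 0.03196268142926209
plate [-0.003  -0.0015] ((96.47344970703125, 30.979034423828125), -4.5643157958984375) 0.01864928034001867
```

View pics/t7c.png

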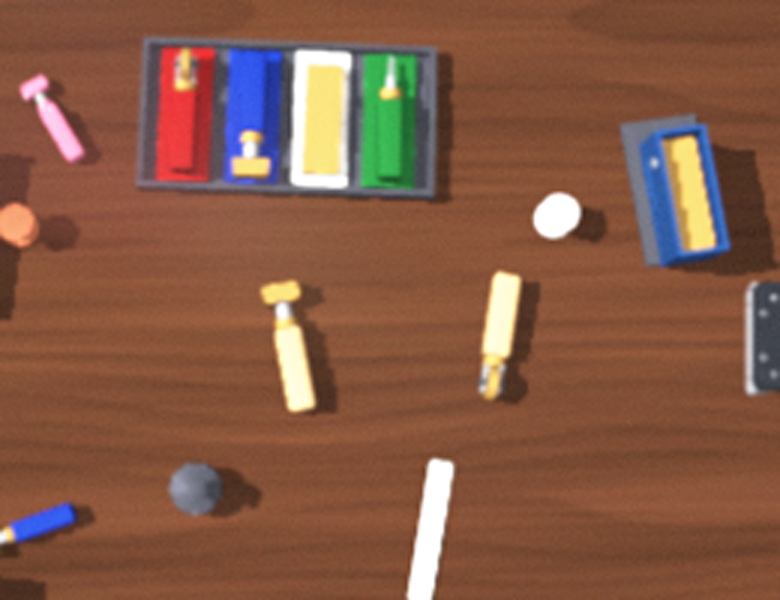

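All four lie flat and centred: red (185,110), blue (252,115), white (322,120), green (390,120). The stamp is about 3 mm along and 2 mm across from the middle, and the bare-wood tools have not moved. Handing in.

```bash
python3 -c "
from cell import env
print(env.finish_job())"
```

```text
the job is handed in; nothing more can be done
None
```

I handed the job in at about 21 s: in the last picture the roll, stamp, awl and brass plate lie flat and centred on their own rests and the bare-wood tools are where they started, but the judge's verdict was not returned.

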